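# Hold a spring clamp gaping round the edge of a stock card

### The arm

A 6-joint arm with a two-finger parallel gripper is mounted at the origin on the work surface. World frame = base frame: x ahead of the robot, y to its left, z up, the work surface at z = 0. Lengths are in m, angles in rad, forces in N, time in s.
With the tool pointing down it reaches from about 0.325 to 0.9 m from the base axis. Payload 3.5 kg.
Tool frame: the origin (TCP) lies between the finger pads; the fingertips stand 11 mm ahead of it and the grasp point (between the pads) lies 8 mm behind it; z points along the fingers, y is the line along which they close (so a half turn about z gives the same grasp; the last joint's range is limited). The gripper opens to 85 mm and grips with 20 to 120 N. Pads are 22 mm wide; open, the fingers measure 114 mm over their backs; the gripper's body (76 mm by 85 mm) begins 54 mm behind the grasp point. The pads swing forward as they close: fully open they stand 13 mm farther back than shut.
Start: joints at [-1.36, 0.276, -0.026, 1.268, 0, 1.467], TCP at [0.193, -0.594, 0.22] pointing down, gripper open.
Joint ranges: [-3.12, 3.12], [-0.85, 1.88], [-1.08, 1.24], [-1.95, 2.15], [-1.57, 1.53], [-3.14, 3.14]. Speed limits (rad/s): [2.57, 2.57, 3.14, 3.14, 3.14, 3.14].

### API

Orientations are given as a unit quaternion [w, x, y, z].
In Python, from cell import env gives the robot as it stands. The module is installed in compiled form; this text tells all that it offers.
- The arm moves only by the tool servo_tool, never from a script. Its argument "plan" is a list of rows, each an object of numbers: "tx", "ty", "tz": the shift along the tool's x, y, z in cm; "wx", "wy", "wz": the turn, a rotation vector about the tool's x, y, z in rad; "grip": the closure, from 0 (fully open) to 1 (shut). In form: [{"tx": .., "ty": .., "tz": .., "wx": .., "wy": .., "wz": .., "grip": ..}, ...]. A call has 1 to 8 rows; each row is the pose to reach, as a shift and turn from the pose commanded when the call began, along the tool's axes at that moment; what a row does not reach only later rows make up. A row lasts 1/10 s, in which the tool goes at most 50 mm and 8.59 degrees, less where a joint would pass 70% of its speed; a pose out of reach is approached as far as the arm can. A call with a gripper value outside its range is refused whole. The fingers move at their own pace and stop on an object; "newtons" is the grip in N (left out, the last holds). Time passes only in rows, so rows that repeat a pose let the fingers close. It gives the time, the measured TCP pose, the force, the opening and the grip force at its end, in the units of the state.
- env.get_state(): the state, without advancing time (a new reading comes with each control period).
- env.grab_frame(name): name is "side" or "top" or "wrist"; returns (picture, depth): 400x640x3 uint8, blue, green, red; 400x640 float32, m along the optical axis (not along the pixel's ray), 0 where there is no reading.
- env.camera_model(name): a dict with "camera_matrix" (3x3 intrinsics, pixels), "eye" and "attitude" of the camera in the world. Camera axes: x right, y down, z forward; pixel columns grow to the right and rows downward; lengths in m; the calibration is good to about 2 mm. A picture is of the moment at which its call begins: read the wrist's pose just before it. camera_model takes no time and is no camera call; for the wrist camera it gives the pose at the moment of the call.
- env.sign_off(): hands the job in; it is judged then, once.
Trained networks look in the newest picture that a camera, given by its name, has taken for a name from the list of things; names that differ only in an ending like _2 or _b are one class to them, and where a whole thing is asked for, a point or a joint stands for the part that bears it (a point fixed in the world has none). Each returns a list of dicts, best first, with "conf" (0 to 1); they miss things now and then, are a little off and sometimes report something else, mostly with a low value. They report only what shows in the picture. A call takes as long as a camera call.
- env.boxes_of(label, camera): "location" ([x, y, z] in m, in the coordinates of the camera as it stood for that picture, good to about 4 mm: the middle of the surface that is visible of it).
- env.trace(label, camera): "region" (400x640 bool, what is visible of it).
The state is a dict: "clock": time; "joint_positions": joint angles; "qvel": joint speeds; "effort": joint torques, N m; "ee_pos": TCP position; "tcp_rot": TCP orientation; "ft_force": force on the tool from outside, world axes, zero at the start; "torque": the same for the moment, N m; "gripper_width": finger opening in m; "finger_force": force on a finger pad.
Only numpy, scipy, OpenCV 4.12 (cv2) and the standard library are available. Lean on these libraries where they do the work, as an engineer would, in place of code of your own. Each camera call takes 0.05 s, during which the arm holds its last target. There are 200 camera calls.

### The job

Pick the black-and-orange spring clamp up off the bench by its handles and squeeze it wide open, then bring it to the stock card on the stand and hold it there with the card's free side edge well inside the open mouth, one jaw on each side and neither touching the card, so that I can slip the delivery note in. Do not shift the card stand or disturb the other things on the bench. Finish while holding the clamp still and squeezed open round the edge: do not let go.

Things in the scene. Friction and masses are not known exactly. Their poses are not given: they have to be found in the camera images.
- clamp: Spring clamp, black, orange jaw pads and handle grips, lying on its side: 102 mm long, 22 mm high as it lies, about 90 g. Two mirror halves, a and b, on a pin like a clothes peg: squeezing the handle ends together opens the jaws. Frame of half a: origin on the pin axis at the underside, z along the pin (up), x to the jaws when shut, y to half a. Shut: jaw ends at x +42, handle ends at x -60 mm
- clamp_arm (a joint): opening angle q between the halves: 0 shut, 0.5 fully open at its stop (handles then parallel, 19 mm over their outer faces; jaw ends 22 mm apart; shut, the handles spread in a V, 50 mm over the ends). The mouth's centre line lies at -q/2 about the clamp's z from its x. Spring: 7 N at the handle ends starts to open it, 15 N opens it fully; let go, it shuts
- jaw_a (a point): inner front end of half a's jaw pad, mid-thickness (clamp frame +42, +0.5, 11 mm); axes of the clamp
- jaw_b (a point): inner front end of half b's jaw pad, mid-thickness (clamp frame +42, -0.5, 11 mm when shut); turns with half b
- grip_a (a point): outer face of half a's orange handle grip, where to squeeze, mid-thickness (clamp frame -50, +22.5, 11 mm)
- grip_b (a point): outer face of half b's orange handle grip, where to squeeze, mid-thickness (clamp frame -50, -22.5, 11 mm when shut); turns with half b
- card_stand: Stock-card stand, 1.3 kg, loose: grey steel foot 120 x 170 x 10 mm, aluminium post 14 mm square, 225 mm high at the +y end, holding a rigid white card with a green band like a flag: y -75 (free side edge) to +75, 85 to 205 mm above the bench, 4 mm thick (x -2 to +2). Origin: centre of the foot's underside, z up, x square to the card, y along it from free edge to post
- card_edge (a point): middle of the card's free side edge: at mid-thickness, 145 mm above the bench, the edge running 60 mm up and 60 mm down from it; same axes as the card stand (+y into the card, x across its thickness)
- elbow: bystander: green plastic pipe elbow lying flat, two 49 mm collars on legs reaching 52 mm to its +x and +y, 49 mm high, origin under the bend
- screw_box: bystander: blue box of screws, 95 x 60 x 42 mm, origin under its centre
- paint_tin: bystander: small red paint tin, 80 mm across, 86 mm high, origin under its centre

How it is judged:
By the outcome, as a careful person would: the job done as asked, in the order asked, and still so for the second after the job is handed in, while the arm keeps its last pose, push and grip.
It also fails if it takes over 35 s, if anything falls off the work surface, if the arm or the gripper's body presses on something with over 40 N, if the wrist force passes 120 N, or if a joint passes its speed limit or range.

## Working session

There is one attempt and no reset: what is moved stays moved. The work goes in short steps, Python scripts to look and compute and a tool call to move; the robot and the scene stay as the last step left them, time stands still between calls to the robot, and variables do not carry over. Pictures are saved under pics/ and viewed, at most 10 in all, crops included, and the job is handed in when it is done.

Besides the shell and the picture viewer there is one more tool, called after "Call:" as name(argument=value, ...) on one line, values as JSON. servo_tool: Moves the arm, as the interface text tells. Its arguments: {"type":"object","properties":{"plan":{"type":"array","items":{"type":"object","properties":{"tx":{"type":"number"},"ty":{"type":"number"},"tz":{"type":"number"},"wx":{"type":"number"},"wy":{"type":"number"},"wz":{"type":"number"},"grip":{"type":"number"}}}},"newtons":{"type":"number"}},"required":["plan"]}

```bash
mkdir -p pics
cat > h.py <<'E'
import numpy as np, cv2
from cell import env
from scipy.spatial.transform import Rotation as R
def rot(q): q=np.array(q,float); return R.from_quat([q[1],q[2],q[3],q[0]]) if q.shape==(4,) else R.from_matrix(q)
def cam(n):
    m=env.camera_model(n); return np.array(m["camera_matrix"]),np.array(m["eye"]),rot(m["attitude"])
def cloud(n,d,mask,c=None):
    K,e,A=c or cam(n); v,u=np.nonzero(mask&(d>0)); z=d[v,u]
    return A.apply(np.c_[(u-K[0,2])/K[0,0]*z,(v-K[1,2])/K[1,1]*z,z])+e
E
python3 - <<'E'
from h import *
print(env.camera_model("top")); s=env.get_state(); print(s)
ims=[]
for n in("top","side"):
    p,d=env.grab_frame(n); ims.append(p); K,e,A=c=cam(n)
    for l in("clamp","card_stand","elbow","screw_box","paint_tin","card_edge"):
        b=env.boxes_of(l,n)
        print(n,l,[(np.round(A.apply(x["location"])+e,3).tolist(),round(x["conf"],2)) for x in b[:2]])
    t=env.trace("clamp",n)
    if t:
        P=cloud(n,d,t[0]["region"],c); print(len(P),P.min(0),P.max(0))
        np.save(n+"_clamp.npy",P)
cv2.imwrite("pics/top.png",ims[0]);cv2.imwrite("pics/side.png",ims[1])
print(env.get_state()["clock"])
E
```

```text
{'camera_matrix': array([[496.39054299,   0.        , 324.48409205],
       [  0.        , 496.39054299, 194.85972032],
       [  0.        ,   0.        ,   1.        ]]), 'eye': array([ 0.38633263, -0.04095574,  1.30027271]), 'attitude': array([ 0.06016699, -0.70032425,  0.70973558, -0.04691772])}
{'clock': 0.0, 'joint_positions': array([-1.36037232e+00,  2.77147310e-01, -2.79058381e-02,  1.26801559e+00,
       -7.96756196e-06,  1.46739758e+00]), 'qvel': array([ 0.00113294, -0.00170085,  0.00086228,  0.00035557,  0.00012992,
        0.00025477]), 'effort': array([-9.39281308e-04, -4.45506513e+01,  2.95203406e+01,  1.63055031e-02,
       -3.96732312e-04, -9.41229814e-06]), 'ee_pos': array([ 0.19275222, -0.593672  ,  0.2192391 ]), 'tcp_rot': array([-1.13436694e-03,  9.87714009e-01,  1.56268184e-01, -6.47504591e-05]), 'ft_force': array([0.09158298, 0.42565633, 0.05662288]), 'torque': array([ 0.01487052,  0.02530061, -0.03512187]), 'finger_force': 0.0, 'gripper_width': 0.08573688737562903}
top clamp [([0.459, -0.292, 0.023], 0.78)]
top card_stand [([0.516, 0.187, 0.01], 0.87)]
top elbow [([0.674, -0.218, 0.042], 0.72)]
top screw_box [([0.478, -0.11, 0.041], 0.74), ([0.512, 0.186, 0.013], 0.24)]
top paint_tin [([0.726, 0.006, 0.089], 0.59)]
top card_edge [([0.51, 0.188, 0.015], 0.94)]
349 [ 0.41489457 -0.32539661 -0.00556257] [ 0.51266036 -0.24775466  0.02747921]
side clamp [([0.465, -0.285, 0.018], 0.95)]
side card_stand [([0.501, 0.208, 0.009], 0.85)]
side elbow [([0.673, -0.205, 0.033], 0.64)]
side screw_box [([0.478, -0.093, 0.043], 0.86)]
side paint_tin [([0.723, 0.022, 0.077], 0.58)]
side card_edge [([0.503, 0.212, 0.01], 0.55)]
0.8
```

View pics/top.png

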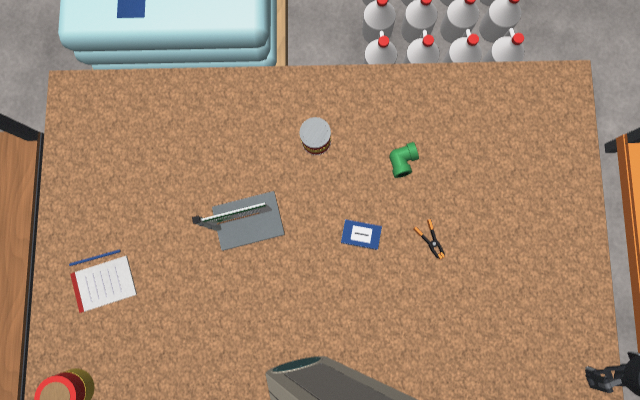

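View pics/side.png

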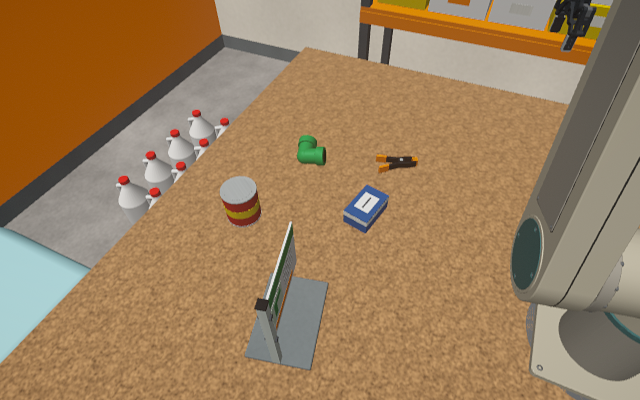

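Call:
servo_tool(plan=[{"tx": 35,"ty": -20.5,"tz": 0,"wz": -1.2,"grip": 0},{"tx": 35,"ty": -20.5,"tz": 0,"wz": -1.2,"grip": 0},{"tx": 35,"ty": -20.5,"tz": 0,"wz": -1.2,"grip": 0},{"tx": 35,"ty": -20.5,"tz": 0,"wz": -1.2,"grip": 0},{"tx": 35,"ty": -20.5,"tz": 0,"wz": -1.2,"grip": 0},{"tx": 35,"ty": -20.5,"tz": 0,"wz": -1.2,"grip": 0},{"tx": 35,"ty": -20.5,"tz": 0,"wz": -1.2,"grip": 0},{"tx": 35,"ty": -20.5,"tz": 0,"wz": -1.2,"grip": 0}], newtons=40)

```text
validation failed for argument at $.pl...
```

Call:
servo_tool(plan=[{"wz": -1.2},{"wz": -1.2},{"wz": -1.2},{"wz": -1.2},{"wz": -1.2},{"wz": -1.2},{"wz": -1.2},{"wz": -1.2}])

```text
validation failed for argument at $.pl...
```

Call:
servo_tool(plan=[{"wz": -0.9},{"wz": -0.9},{"wz": -0.9},{"wz": -0.9},{"wz": -0.9},{"wz": -0.9},{"wz": -0.9}])

```text
validation failed for argument at $.pl...
```

```bash
cat > look.py <<'E'
from h import *
import sys
s=env.get_state(); T=rot(s["tcp_rot"]); o=np.array(s["ee_pos"])
c=K,e,A=cam("wrist"); p,d=env.grab_frame("wrist"); cv2.imwrite(sys.argv[1],p)
print("t",s["clock"],"tcp",o.round(4),"tool axes\n",T.as_matrix().round(3),s["joint_positions"].round(2), "eye",e.round(3))
np.savez("w.npz",d=d,p=p,K=K,e=e,A=A.as_matrix(),T=T.as_matrix(),o=o)
for l in("clamp","jaw_a","grip_a"):
    for x in env.boxes_of(l,"wrist")[:3]: 
        w=A.apply(x["location"])+e; print(l,w.round(4),"tool cm",(T.inv().apply(w-o)*100).round(2),round(x["conf"],2))
t=env.trace("clamp","wrist")
if t: np.save("m.npy",t[0]["region"])
E
python3 look.py pics/w1.png
```

```text
t 0.8 tcp [ 0.1929 -0.5945  0.2204] tool axes
 [[ 0.951  0.309  0.   ]
 [ 0.309 -0.951 -0.   ]
 [-0.     0.    -1.   ]] [-1.36  0.28 -0.03  1.27 -0.    1.47] eye [ 0.262 -0.572  0.373]
```

Call:
servo_tool(plan=[{"tx": 35,"ty": -20.5,"tz": 0,"wx": 0,"wy": 0,"wz": -1.2,"grip": 0},{"tx": 35,"ty": -20.5,"tz": 0,"wx": 0,"wy": 0,"wz": -1.2,"grip": 0},{"tx": 35,"ty": -20.5,"tz": 0,"wx": 0,"wy": 0,"wz": -1.2,"grip": 0},{"tx": 35,"ty": -20.5,"tz": 0,"wx": 0,"wy": 0,"wz": -1.2,"grip": 0},{"tx": 35,"ty": -20.5,"tz": 0,"wx": 0,"wy": 0,"wz": -1.2,"grip": 0},{"tx": 35,"ty": -20.5,"tz": 0,"wx": 0,"wy": 0,"wz": -1.2,"grip": 0},{"tx": 35,"ty": -20.5,"tz": 0,"wx": 0,"wy": 0,"wz": -1.2,"grip": 0},{"tx": 35,"ty": -20.5,"tz": 0,"wx": 0,"wy": 0,"wz": -1.2,"grip": 0}], newtons=40)

```text
clock: 1.85
ee_pos: [0.46, -0.294, 0.2207]
tcp_rot: [0.0, 0.725, 0.689, 0.0]
ft_force: [0.7, -0.9, -0.4]
gripper_width: 0.0856
finger_force: 0.0
```

Call:
servo_tool(plan=[{"tx": 0,"ty": 0,"tz": 0,"wx": 0,"wy": 0,"wz": -1.2,"grip": 0},{"tx": 0,"ty": 0,"tz": 0,"wx": 0,"wy": 0,"wz": -1.2,"grip": 0},{"tx": 0,"ty": 0,"tz": 0,"wx": 0,"wy": 0,"wz": -1.2,"grip": 0},{"tx": 0,"ty": 0,"tz": 0,"wx": 0,"wy": 0,"wz": -1.2,"grip": 0},{"tx": 0,"ty": 0,"tz": 0,"wx": 0,"wy": 0,"wz": -1.2,"grip": 0},{"tx": 0,"ty": 0,"tz": 0,"wx": 0,"wy": 0,"wz": -1.2,"grip": 0},{"tx": 0,"ty": 0,"tz": 0,"wx": 0,"wy": 0,"wz": -1.2,"grip": 0},{"tx": 0,"ty": 0,"tz": 0,"wx": 0,"wy": 0,"wz": -1.2,"grip": 0}])

```text
clock: 2.65
ee_pos: [0.4588, -0.2956, 0.2205]
tcp_rot: [0.0, 0.209, 0.978, -0.0]
ft_force: [0.0, 0.2, -0.6]
gripper_width: 0.0853
finger_force: 0.0
```

Call:
servo_tool(plan=[{"tx": 0,"ty": 0,"tz": 0,"wx": 0,"wy": 0,"wz": -0.9,"grip": 0},{"tx": 0,"ty": 0,"tz": 0,"wx": 0,"wy": 0,"wz": -0.9,"grip": 0},{"tx": 0,"ty": 0,"tz": 0,"wx": 0,"wy": 0,"wz": -0.9,"grip": 0},{"tx": 0,"ty": 0,"tz": 0,"wx": 0,"wy": 0,"wz": -0.9,"grip": 0},{"tx": 0,"ty": 0,"tz": 0,"wx": 0,"wy": 0,"wz": -0.9,"grip": 0},{"tx": 0,"ty": 0,"tz": 0,"wx": 0,"wy": 0,"wz": -0.9,"grip": 0},{"tx": 0,"ty": 0,"tz": 0,"wx": 0,"wy": 0,"wz": -0.9,"grip": 0}])

```text
clock: 3.35
ee_pos: [0.4588, -0.2957, 0.2205]
tcp_rot: [0.0, -0.234, 0.972, -0.0]
ft_force: [0.5, 0.6, 0.2]
gripper_width: 0.0851
finger_force: 0.0
```

```bash
python3 look.py pics/w2.png
```

```text
t 3.35 tcp [ 0.4588 -0.2957  0.2205] tool axes
 [[-0.891 -0.455  0.   ]
 [-0.455  0.891 -0.   ]
 [-0.    -0.    -1.   ]] [-0.69  0.14 -0.2   1.23 -0.   -1.16] eye [ 0.394 -0.328  0.373]
clamp [ 0.45   -0.2944  0.018 ] tool cm [ 0.73  0.52 20.25] 0.85
jaw_a [ 0.4515 -0.2871  0.0215] tool cm [ 0.27  1.1  19.9 ] 0.94
jaw_a [ 0.4555 -0.2944  0.0229] tool cm [ 0.24  0.27 19.76] 0.56
grip_a [ 0.4535 -0.2922  0.0189] tool cm [ 0.32  0.56 20.16] 0.94
grip_a [ 0.449  -0.2913  0.0202] tool cm [ 0.68  0.84 20.03] 0.74
```

View pics/w2.png

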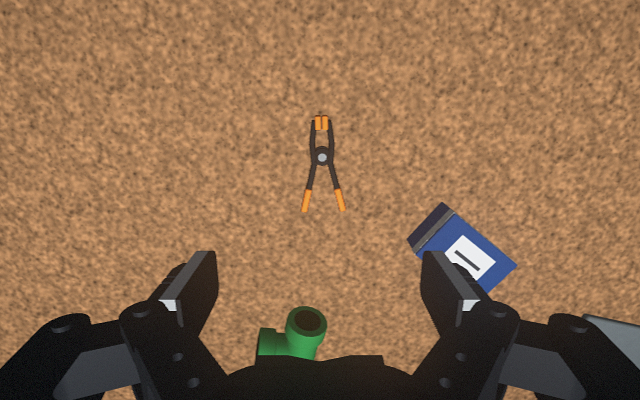

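Run:
```python
from h import *
w=np.load("w.npz"); K=w["K"]
for n,u,v in(("jaw",322,117),("pin",322,157),("hl",305,211),("hr",342,210),("gmid",323,200)):
    r=w["A"]@np.array([(u-K[0,2])/K[0,0],(v-K[1,2])/K[1,1],1]); P=w["e"]+r*(0.021-w["e"][2])/r[2]
    print(n,P.round(4),(w["T"].T@(P-w["o"])*100).round(2))
m=np.load("m.npy");p=w["p"].astype(int)
# orange handle pixels
o=(p[...,2]>180)&(p[...,0]<70)&(p[...,1]>80)
n,l,s,c=cv2.connectedComponentsWithStats(o.astype(np.uint8)); print([(s[i].tolist(),c[i].round(1).tolist()) for i in range(1,n) if s[i,4]>20])
```

```text
jaw [ 0.4161 -0.3142  0.021 ] [ 4.65  0.29 19.95]
pin [ 0.4522 -0.2957  0.021 ] [ 0.59  0.3  19.95]
hl [ 0.5132 -0.2851  0.021 ] [-5.33 -1.53 19.95]
hr [ 0.494  -0.2499  0.021 ] [-5.21  2.48 19.95]
gmid [ 0.4932 -0.2734  0.021 ] [-4.08  0.42 19.95]
[([315, 117, 6, 13, 78], [317.5, 123.0]), ([322, 116, 6, 14, 81], [324.5, 122.6]), ([334, 189, 12, 22, 137], [339.8, 199.4]), ([301, 190, 11, 23, 138], [305.8, 200.8])]
```

Call:
servo_tool(plan=[{"tx": -4.4,"ty": 0.43,"tz": 5,"wx": 0,"wy": 0,"wz": -0.02,"grip": 0},{"tx": -4.4,"ty": 0.43,"tz": 10,"wx": 0,"wy": 0,"wz": -0.02,"grip": 0},{"tx": -4.4,"ty": 0.43,"tz": 14,"wx": 0,"wy": 0,"wz": -0.02,"grip": 0},{"tx": -4.4,"ty": 0.43,"tz": 17,"wx": 0,"wy": 0,"wz": -0.02,"grip": 0},{"tx": -4.4,"ty": 0.43,"tz": 19,"wx": 0,"wy": 0,"wz": -0.02,"grip": 0},{"tx": -4.4,"ty": 0.43,"tz": 20,"wx": 0,"wy": 0,"wz": -0.02,"grip": 0},{"tx": -4.4,"ty": 0.43,"tz": 20.5,"wx": 0,"wy": 0,"wz": -0.02,"grip": 0},{"tx": -4.4,"ty": 0.43,"tz": 20.5,"wx": 0,"wy": 0,"wz": -0.02,"grip": 0.2}])

```text
clock: 4.4
ee_pos: [0.4964, -0.2722, 0.0157]
tcp_rot: [0.0, -0.243, 0.97, -0.0]
ft_force: [-0.4, 0.3, 0.1]
gripper_width: 0.0729
finger_force: 0.0
```

```bash
python3 look.py pics/w3.png
```

```text
t 4.4 tcp [ 0.4964 -0.2722  0.0157] tool axes
 [[-0.882 -0.472  0.001]
 [-0.472  0.882 -0.   ]
 [-0.    -0.001 -1.   ]] [-0.62  0.36 -0.39  0.82  0.   -1.11] eye [ 0.433 -0.306  0.169]
clamp [ 0.4484 -0.2948  0.0189] tool cm [ 5.31  0.27 -0.32] 0.72
jaw_a [ 0.449  -0.2852  0.0211] tool cm [ 4.8   1.09 -0.54] 0.89
jaw_a [ 0.4486 -0.2947  0.0231] tool cm [ 5.29  0.27 -0.74] 0.65
grip_a [ 0.453  -0.2971  0.0193] tool cm [ 5.   -0.15 -0.36] 0.79
grip_a [ 0.4483 -0.2958  0.0216] tool cm [ 5.35  0.19 -0.59] 0.76
```

View pics/w3.png

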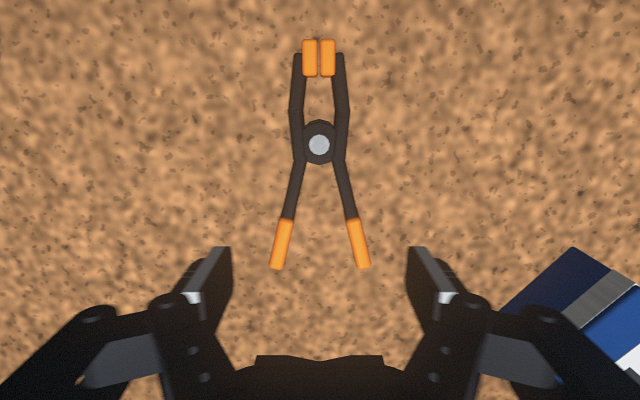

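Call:
servo_tool(plan=[{"tx": 0,"ty": 0,"tz": 0,"wx": 0,"wy": 0,"wz": 0,"grip": 0.5},{"tx": 0,"ty": 0,"tz": 0,"wx": 0,"wy": 0,"wz": 0,"grip": 0.7},{"tx": 0,"ty": 0,"tz": 0,"wx": 0,"wy": 0,"wz": 0,"grip": 0.9},{"tx": 0,"ty": 0,"tz": 0,"wx": 0,"wy": 0,"wz": 0,"grip": 1},{"tx": 0,"ty": 0,"tz": 0,"wx": 0,"wy": 0,"wz": 0,"grip": 1},{"tx": 0,"ty": 0,"tz": 0,"wx": 0,"wy": 0,"wz": 0,"grip": 1},{"tx": 0,"ty": 0,"tz": 0,"wx": 0,"wy": 0,"wz": 0,"grip": 1},{"tx": 0,"ty": 0,"tz": 0,"wx": 0,"wy": 0,"wz": 0,"grip": 1}], newtons=40)

```text
clock: 5.45
ee_pos: [0.496, -0.2718, 0.0154]
tcp_rot: [-0.0, -0.244, 0.97, 0.0]
ft_force: [-0.6, 0.6, -1.0]
gripper_width: 0.0002
finger_force: 0.0
```

```bash
python3 look.py pics/w4.png
```

```text
t 5.45 tcp [ 0.496  -0.2718  0.0154] tool axes
 [[-0.881 -0.473 -0.   ]
 [-0.473  0.881  0.   ]
 [ 0.     0.    -1.   ]] [-0.62  0.36 -0.39  0.82 -0.   -1.11] eye [ 0.432 -0.306  0.168]
clamp [ 0.4504 -0.2966  0.0163] tool cm [ 5.19 -0.03 -0.09] 0.57
clamp [ 0.4491 -0.2872  0.0197] tool cm [ 4.87  0.86 -0.43] 0.29
jaw_a [ 0.4495 -0.2889  0.0172] tool cm [ 4.91  0.69 -0.18] 0.81
jaw_a [ 0.4495 -0.2918  0.0236] tool cm [ 5.05  0.44 -0.82] 0.76
jaw_a [ 0.4685 -0.1509  0.0336] tool cm [-3.29 11.96 -1.82] 0.17
grip_a [ 0.4478 -0.2948  0.0208] tool cm [ 5.34  0.25 -0.54] 0.73
grip_a [ 0.4543 -0.2954  0.0193] tool cm [ 4.79 -0.11 -0.39] 0.67
```

View pics/w4.png

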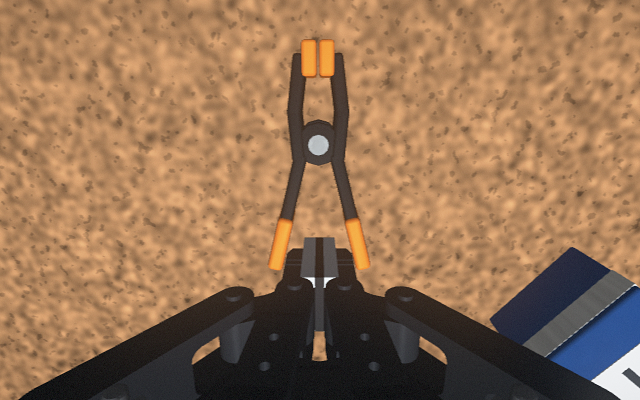

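Run:
```python
from h import *
w=np.load("w.npz"); K=w["K"];d=w["d"]
for u,v in((312,240),(312,255),(312,270),(328,240),(328,255),(328,270),(300,262),(340,262),(295,280),(283,230),(277,255),(277,266),(360,262),(319,145),(319,57),(310,300)):
    z=d[v,u]; P=w["A"]@np.array([(u-K[0,2])/K[0,0]*z,(v-K[1,2])/K[1,1]*z,z])+w["e"]
    print((u,v),P.round(4),(w["T"].T@(P-w["o"])*100).round(2))
```

```text
(312, 240) [ 0.4878 -0.2796  0.033 ] [ 1.09 -0.3  -1.76]
(312, 255) [ 0.4877 -0.2793  0.0469] [ 1.09 -0.27 -3.15]
(312, 270) [ 0.4878 -0.279   0.0581] [ 1.06 -0.25 -4.27]
(328, 240) [ 0.4847 -0.2735  0.0328] [ 1.08  0.38 -1.74]
(328, 255) [ 0.4848 -0.2739  0.0469] [ 1.09  0.35 -3.15]
(328, 270) [ 0.4849 -0.2741  0.0585] [ 1.09  0.32 -4.31]
(300, 262) [ 0.4933 -0.2818  0.0455] [ 0.71 -0.75 -3.01]
(340, 262) [ 0.4859 -0.2678  0.0454] [ 0.71  0.83 -3.  ]
(295, 280) [ 0.488  -0.2849  0.0692] [ 1.33 -0.77 -5.38]
(283, 230) [ 0.4945 -0.2914  0.0213] [ 1.06 -1.65 -0.59]
(277, 255) [ 0.507  -0.2883  0.0215] [-0.19 -1.97 -0.61]
(277, 266) [ 0.5127 -0.2856  0.0205] [-0.82 -2.   -0.51]
(360, 262) [ 0.492  -0.252   0.0211] [-0.58  1.94 -0.57]
(319, 145) [ 0.4522 -0.2953  0.0212] [ 4.97 -0.   -0.58]
(319, 57) [ 0.4212 -0.3119  0.0207] [ 8.49 -0.   -0.53]
(310, 300) [ 0.4877 -0.2794  0.0769] [ 1.09 -0.27 -6.15]
```

Run:
```python
from h import *
w=np.load("w.npz"); K=w["K"];d=w["d"]
for u in (312,328):
  for v in range(228,250,2):
    z=d[v,u]; P=w["A"]@np.array([(u-K[0,2])/K[0,0]*z,(v-K[1,2])/K[1,1]*z,z])+w["e"]
    print((u,v),w["p"][v,u],P.round(4),(w["T"].T@(P-w["o"])*100).round(2))
```

```text
(312, 228) [109 155 208] [ 0.4956 -0.2762 -0.001 ] [ 0.24 -0.37  1.64]
(312, 230) [111 159 212] [ 4.961e-01 -2.759e-01  3.000e-04] [ 0.18 -0.37  1.51]
(312, 232) [103 148 200] [ 0.4978 -0.2751 -0.0013] [-0.   -0.37  1.67]
(312, 234) [ 88 127 171] [ 0.4983 -0.2748 -0.    ] [-0.06 -0.37  1.54]
(312, 236) [109 156 210] [ 0.4998 -0.274  -0.0013] [-0.23 -0.37  1.67]
(312, 238) [81 82 88] [ 0.4882 -0.2795  0.03  ] [ 1.05 -0.3  -1.46]
(312, 240) [84 86 96] [ 0.4878 -0.2796  0.033 ] [ 1.09 -0.3  -1.76]
(312, 242) [83 87 96] [ 0.4881 -0.2794  0.0342] [ 1.05 -0.3  -1.88]
(312, 244) [85 87 95] [ 0.4878 -0.2795  0.0368] [ 1.08 -0.29 -2.14]
(312, 246) [83 84 94] [ 0.4875 -0.2796  0.0394] [ 1.11 -0.29 -2.4 ]
(312, 248) [84 87 93] [ 0.4877 -0.2795  0.0408] [ 1.09 -0.28 -2.54]
(328, 228) [118 168 221] [ 0.4915 -0.2689 -0.0005] [0.26 0.47 1.59]
(328, 230) [116 165 220] [ 0.4926 -0.2683 -0.0009] [0.13 0.47 1.63]
(328, 232) [110 159 214] [ 0.4935 -0.2678 -0.0006] [0.03 0.47 1.6 ]
(328, 234) [109 155 206] [ 4.944e-01 -2.673e-01 -4.000e-04] [-0.08  0.47  1.58]
(328, 236) [ 85 122 165] [ 0.4957 -0.2666 -0.001 ] [-0.22  0.48  1.64]
(328, 238) [82 83 90] [ 0.4847 -0.2735  0.0306] [ 1.08  0.39 -1.52]
(328, 240) [82 87 92] [ 0.4847 -0.2735  0.0328] [ 1.08  0.38 -1.74]
(328, 242) [85 86 94] [ 0.4846 -0.2736  0.035 ] [ 1.09  0.38 -1.96]
(328, 244) [85 89 95] [ 0.4847 -0.2736  0.0368] [ 1.09  0.37 -2.15]
(328, 246) [84 88 94] [ 0.4848 -0.2736  0.0386] [ 1.08  0.37 -2.32]
(328, 248) [84 85 92] [ 0.4849 -0.2736  0.0403] [ 1.07  0.37 -2.49]
```

Call:
servo_tool(plan=[{"tx": 0,"ty": 0,"tz": 0,"wx": 0,"wy": 0,"wz": 0,"grip": 0.15},{"tx": 0,"ty": 0,"tz": 0,"wx": 0,"wy": 0,"wz": 0,"grip": 0.15},{"tx": 0,"ty": 0,"tz": 0,"wx": 0,"wy": 0,"wz": 0,"grip": 0.15},{"tx": 0,"ty": 0,"tz": 0,"wx": 0,"wy": 0,"wz": 0,"grip": 0.15},{"tx": 0,"ty": 0,"tz": 0,"wx": 0,"wy": 0,"wz": 0,"grip": 0.15},{"tx": 0,"ty": 0,"tz": 0,"wx": 0,"wy": 0,"wz": 0,"grip": 0.15}])

```text
clock: 6.3
ee_pos: [0.496, -0.2718, 0.0154]
tcp_rot: [-0.0, -0.244, 0.97, 0.0]
ft_force: [-0.0, -0.8, -0.1]
gripper_width: 0.073
finger_force: 0.0
```

Call:
servo_tool(plan=[{"tx": 0,"ty": 0,"tz": 1,"wx": 0,"wy": 0,"wz": 0,"grip": 0.15},{"tx": 0,"ty": 0,"tz": 1.8,"wx": 0,"wy": 0,"wz": 0,"grip": 0.15},{"tx": 0,"ty": 0,"tz": 2.3,"wx": 0,"wy": 0,"wz": 0,"grip": 0.15},{"tx": 0,"ty": 0,"tz": 2.55,"wx": 0,"wy": 0,"wz": 0,"grip": 0.15},{"tx": 0,"ty": 0,"tz": 2.55,"wx": 0,"wy": 0,"wz": 0,"grip": 0.4}])

```text
clock: 6.8
ee_pos: [0.4955, -0.2715, -0.0109]
tcp_rot: [-0.001, -0.244, 0.97, 0.001]
ft_force: [0.8, 0.9, -0.2]
gripper_width: 0.0597
finger_force: 0.0
```

Call:
servo_tool(plan=[{"tx": 0,"ty": 0,"tz": 0,"wx": 0,"wy": 0,"wz": 0,"grip": 0.6},{"tx": 0,"ty": 0,"tz": 0,"wx": 0,"wy": 0,"wz": 0,"grip": 0.7},{"tx": 0,"ty": 0,"tz": 0,"wx": 0,"wy": 0,"wz": 0,"grip": 0.8},{"tx": 0,"ty": 0,"tz": 0,"wx": 0,"wy": 0,"wz": 0,"grip": 1},{"tx": 0,"ty": 0,"tz": 0,"wx": 0,"wy": 0,"wz": 0,"grip": 1},{"tx": 0,"ty": 0,"tz": 0,"wx": 0,"wy": 0,"wz": 0,"grip": 1},{"tx": 0,"ty": 0,"tz": 0,"wx": 0,"wy": 0,"wz": 0,"grip": 1},{"tx": 0,"ty": 0,"tz": 0,"wx": 0,"wy": 0,"wz": 0,"grip": 1}], newtons=40)

```text
clock: 7.6
ee_pos: [0.4988, -0.2734, -0.007]
tcp_rot: [0.002, -0.244, 0.97, -0.002]
ft_force: [0.7, 2.1, 11.5]
gripper_width: 0.0178
finger_force: 38.8
```

```bash
python3 look.py pics/w5.png
```

```text
t 7.6 tcp [ 0.4988 -0.2734 -0.007 ] tool axes
 [[-0.881 -0.473  0.005]
 [-0.473  0.881 -0.003]
 [-0.003 -0.005 -1.   ]] [-0.62  0.39 -0.4   0.77  0.   -1.11] eye [ 0.434 -0.307  0.146]
clamp [ 0.4515 -0.2952  0.0158] tool cm [ 5.19  0.31 -2.3 ] 0.92
jaw_a [ 0.4459 -0.2902  0.023 ] tool cm [ 5.44  1.01 -3.02] 0.96
jaw_a [ 0.4499 -0.2945  0.0216] tool cm [ 5.3   0.44 -2.89] 0.83
grip_a [ 0.4553 -0.2968  0.0191] tool cm [ 4.93 -0.01 -2.63] 0.92
```

View pics/w5.png

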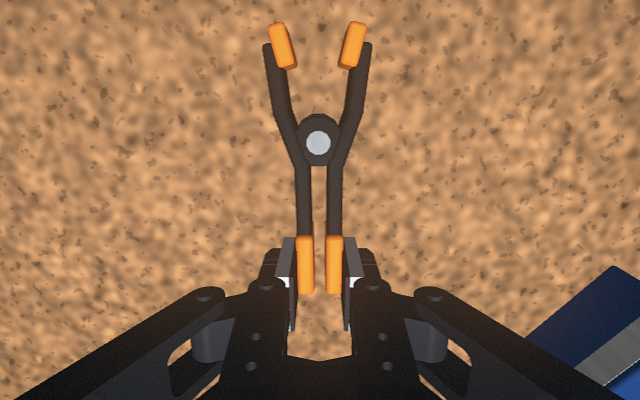

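Run:
```python
from h import *
for n in("top","side"):
    p,d=env.grab_frame(n); c=cam(n); P=cloud(n,d,np.ones(d.shape,bool),c)
    m=(P[:,2]>.075)&(P[:,2]<.24)&(abs(P[:,0]-.52)<.12)&(P[:,1]>.08)&(P[:,1]<.34); Q=P[m]; np.save(n+"_card.npy",Q)
    print(n,len(Q))
    lo=Q[Q[:,2]<.212]; a=lo[:,:2]; mu=np.median(a,0)
    q=a
    for _ in range(4):
        mu=q.mean(0); dr=np.linalg.svd(q-mu,full_matrices=False)[2][0]; dr*=np.sign(dr[1]); nr=np.array([dr[1],-dr[0]]); r=(a-mu)@nr; q=a[abs(r)<.008]
    s=(a-mu)@dr; keep=abs(r)<.008
    print("dir",dr,np.degrees(np.arctan2(dr[1],dr[0])),"s",np.percentile(s[keep],[0,1,5,95,99,100]).round(4),"r",np.percentile(r[keep],[2,50,98]).round(4))
    print("edge pt",(mu+dr*np.percentile(s[keep],1)).round(4),"z",lo[:,2].min(),lo[:,2].max())
    f=P[(P[:,2]>.004)&(P[:,2]<.018)&(abs(P[:,0]-.52)<.15)&(P[:,1]>.05)&(P[:,1]<.36)]
    if len(f): print("foot",cv2.minAreaRect(f[:,:2].astype(np.float32)))
```

```text
top 763
dir [-0.25284853  0.96750588] 104.64613760084129 s [-0.0826 -0.081  -0.0751  0.0683  0.0753  0.077 ] r [-0.0039  0.      0.0042]
edge pt [0.5373 0.1128] z 0.0753077628189065 0.21148333273837716
foot ((0.5199627876281738, 0.20491689443588257), (0.29970285296440125, 0.3088650107383728), 0.6373516917228699)
side 2171
dir [-0.24713121  0.96898202] 104.30781687776046 s [-0.0947 -0.0914 -0.0823  0.0664  0.0669  0.0672] r [-0.0045 -0.      0.0062]
edge pt [0.5338 0.1168] z 0.07519111020244307 0.21196683169725983
foot ((0.5348056554794312, 0.19211450219154358), (0.15512175858020782, 0.17068038880825043), 13.777348518371582)
```

Call:
servo_tool(plan=[{"tx": 0,"ty": 0,"tz": -3,"wx": 0,"wy": 0,"wz": 0,"grip": 1},{"tx": 0,"ty": 0,"tz": -7,"wx": 0,"wy": 0,"wz": 0,"grip": 1},{"tx": 0,"ty": 0,"tz": -11,"wx": 0,"wy": 0,"wz": 0,"grip": 1},{"tx": 0,"ty": 0,"tz": -14,"wx": 0,"wy": 0,"wz": 0.1,"grip": 1},{"tx": 0,"ty": 0,"tz": -14,"wx": 0,"wy": 0,"wz": 0.24,"grip": 1},{"tx": 0,"ty": 0,"tz": -14,"wx": 0,"wy": 0,"wz": 0.38,"grip": 1},{"tx": 0,"ty": 0,"tz": -14,"wx": 0,"wy": 0,"wz": 0.52,"grip": 1},{"tx": 0,"ty": 0,"tz": -14,"wx": 0,"wy": 0,"wz": 0.66,"grip": 1}])

```text
clock: 8.75
ee_pos: [0.4961, -0.2718, 0.1303]
tcp_rot: [0.0, 0.087, 0.996, -0.0]
ft_force: [-0.1, -0.4, -1.3]
gripper_width: 0.0182
finger_force: 40.0
```

Call:
servo_tool(plan=[{"tx": -0.3,"ty": 3.4,"tz": 0,"wx": 0,"wy": 0,"wz": 0.14,"grip": 1},{"tx": -0.6,"ty": 6.8,"tz": 0,"wx": 0,"wy": 0,"wz": 0.28,"grip": 1},{"tx": -1.0,"ty": 10.2,"tz": 0,"wx": 0,"wy": 0,"wz": 0.42,"grip": 1},{"tx": -1.3,"ty": 13.6,"tz": 0,"wx": 0,"wy": 0,"wz": 0.56,"grip": 1},{"tx": -1.6,"ty": 17,"tz": 0,"wx": 0,"wy": 0,"wz": 0.7,"grip": 1},{"tx": -2,"ty": 20.4,"tz": 0,"wx": 0,"wy": 0,"wz": 0.85,"grip": 1},{"tx": -2.3,"ty": 23.8,"tz": 0,"wx": 0,"wy": 0,"wz": 1.0,"grip": 1},{"tx": -2.6,"ty": 26.5,"tz": 0,"wx": 0,"wy": 0,"wz": 1.14,"grip": 1}])

```text
clock: 9.55
ee_pos: [0.5662, -0.013, 0.1302]
tcp_rot: [0.0, 0.61, 0.792, 0.0]
ft_force: [1.4, -0.7, -2.2]
gripper_width: 0.0179
finger_force: 39.9
```

```bash
python3 look.py pics/w6.png
```

```text
t 9.55 tcp [ 0.5662 -0.013   0.1302] tool axes
 [[-0.255  0.967  0.001]
 [ 0.967  0.255  0.   ]
 [ 0.     0.001 -1.   ]] [-0.14  0.24 -0.28  1.06  0.    1.18] eye [0.548 0.057 0.283]
clamp [0.555  0.041  0.1558] tool cm [ 5.51  0.3  -2.56] 0.56
jaw_a [0.5539 0.0444 0.1597] tool cm [ 5.87  0.28 -2.96] 0.81
jaw_a [0.5633 0.0466 0.157 ] tool cm [ 5.84  1.25 -2.68] 0.68
grip_a [0.5585 0.0385 0.1554] tool cm [ 5.18  0.57 -2.53] 0.76
grip_a [0.5621 0.0377 0.1596] tool cm [ 5.01  0.9  -2.94] 0.71
```

View pics/w6.png

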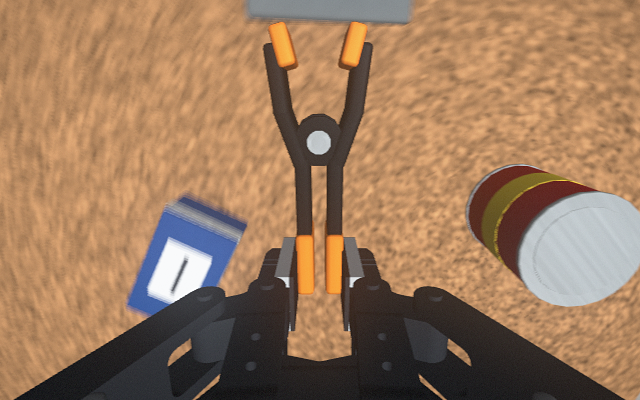

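```bash
cat > jaw.py <<'E'
from h import *
def run():
    w=np.load("w.npz"); K=w["K"];p=w["p"].astype(int)
    o=(p[...,2]>180)&(p[...,0]<90)&(p[...,1]>80); o[120:]=0; o[:,:240]=0; o[:,400:]=0
    n,l,s,c=cv2.connectedComponentsWithStats(o.astype(np.uint8))
    for i in range(1,n):
        if s[i,4]<100: continue
        P=(cloud("wrist",w["d"],l==i,(K,w["e"],R.from_matrix(w["A"])))-w["o"])@w["T"]*100
        q=P[P[:,2]<np.percentile(P[:,2],30)+.15]  # top face
        print(s[i],"min",np.percentile(q,2,0).round(2),"max",np.percentile(q,98,0).round(2),"mean",q.mean(0).round(2))
    return w
if __name__=="__main__":
    w=run()
    for e in((.5373,.1128),(.5338,.1168)): print("edge tool",(w["T"].T@(np.array([*e,.145])-w["o"])*100).round(2))
E
python3 jaw.py
```

```text
[268  22  27  45 758] min [ 8.1  -1.59 -2.95] max [ 9.34 -0.9  -2.71] mean [ 8.73 -1.24 -2.82]
[342  22  26  44 743] min [ 8.11  0.85 -2.94] max [ 9.36  1.52 -2.71] mean [ 8.74  1.19 -2.81]
edge tool [12.9   0.42 -1.48]
edge tool [13.38  0.18 -1.48]
```

Call:
servo_tool(plan=[{"tx": 1.5,"ty": 0.3,"tz": 0,"wx": 0,"wy": 0,"wz": 0,"grip": 1},{"tx": 2.4,"ty": 0.3,"tz": 0,"wx": 0,"wy": 0,"wz": 0,"grip": 1},{"tx": 3,"ty": 0.3,"tz": 0,"wx": 0,"wy": 0,"wz": 0,"grip": 1},{"tx": 3,"ty": 0.3,"tz": 0,"wx": 0,"wy": 0,"wz": 0,"grip": 1}])

```text
clock: 10.2
ee_pos: [0.5604, 0.0155, 0.1298]
tcp_rot: [-0.0, 0.608, 0.794, -0.0]
ft_force: [-0.2, -0.4, -0.7]
gripper_width: 0.0178
finger_force: 39.9
```

```bash
python3 look.py pics/w7.png; python3 jaw.py
```

```text
t 10.2 tcp [0.5604 0.0155 0.1298] tool axes
 [[-0.261  0.965 -0.001]
 [ 0.965  0.261  0.   ]
 [ 0.    -0.    -1.   ]] [-0.09  0.23 -0.29  1.05  0.    1.22] eye [0.542 0.086 0.283]
clamp [0.5505 0.0685 0.1595] tool cm [ 5.38  0.42 -2.97] 0.81
jaw_a [0.5509 0.0727 0.1575] tool cm [ 5.77  0.57 -2.77] 0.87
jaw_a [0.5574 0.0738 0.157 ] tool cm [ 5.71  1.23 -2.71] 0.68
grip_a [0.555  0.0661 0.1587] tool cm [ 5.03  0.8  -2.88] 0.97
grip_a [0.5533 0.0692 0.1561] tool cm [ 5.37  0.71 -2.62] 0.85
[269  22  26  45 756] min [ 8.09 -1.59 -2.95] max [ 9.34 -0.89 -2.71] mean [ 8.72 -1.24 -2.82]
[342  22  25  44 736] min [ 8.12  0.84 -2.95] max [ 9.35  1.52 -2.7 ] mean [ 8.74  1.18 -2.81]
edge tool [10.    0.31 -1.51]
edge tool [10.47  0.07 -1.51]
```

View pics/w7.png

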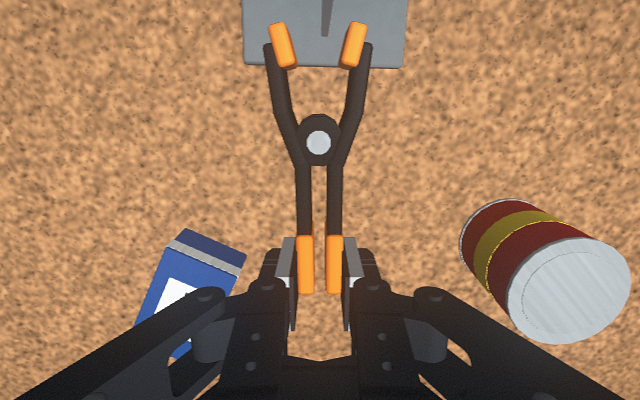

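```bash
python3 - <<'E'
from h import *
w=np.load("w.npz"); K=w["K"];d=w["d"]
def P(u,v):
    z=d[v,u]; return (w["A"]@np.array([(u-K[0,2])/K[0,0]*z,(v-K[1,2])/K[1,1]*z,z])+w["e"])
for u,v in((328,3),(326,10),(326,20),(325,30),(324,35),(250,60),(250,5),(398,5),(398,60)):
    p=P(u,v);print((u,v),w["p"][v,u],p.round(4),((p-w["o"])@w["T"]*100).round(2))
C=(cloud("wrist",d,np.ones(d.shape,bool),(K,w["e"],R.from_matrix(w["A"]))))
f=C[(abs(C[:,2]-.01)<.004)&(C[:,1]>.06)&(abs(C[:,0]-.54)<.1)]
t=(f-w["o"])@w["T"]*100
print(len(t),np.percentile(t,[.5,50,99.5],axis=0).round(2))
for x0 in np.arange(8,12,.5):
    r=t[abs(t[:,0]-x0)<.25]
    if len(r): print(x0,np.percentile(r[:,1],[1,99]).round(2),len(r))
E
python3 -c "
import cv2;p=cv2.imread('pics/w7.png');cv2.imwrite('pics/w7c.png',cv2.resize(p[0:80,230:420],None,fx=4,fy=4))"
```

```text
(328, 3) [95 94 97] [0.5374 0.1127 0.1566] [ 9.98  0.32 -2.67]
(326, 10) [ 97  99 101] [0.537  0.1124 0.1472] [ 9.96  0.27 -1.74]
(326, 20) [ 99 100 103] [0.5374 0.1125 0.1287] [9.97 0.31 0.12]
(325, 30) [ 99 100 106] [0.5373 0.1126 0.1039] [9.97 0.31 2.6 ]
(324, 35) [ 94  96 101] [0.5371 0.1124 0.0891] [9.96 0.28 4.08]
(250, 60) [147 145 141] [0.4869 0.0927 0.0105] [ 9.37 -5.08 11.94]
(250, 5) [147 145 139] [0.479  0.1287 0.009 ] [13.05 -4.9  12.09]
(398, 5) [149 144 138] [0.5807 0.1559 0.0102] [13.02  5.63 11.96]
(398, 60) [150 149 142] [0.5928 0.1214 0.0088] [ 9.38  5.9  12.1 ]
8184 [[ 8.94 -5.6  11.87]
 [11.61  0.17 12.06]
 [13.37  6.22 12.31]]
9.0 [-5.44  6.11] 439
9.5 [-5.6   6.15] 664
10.0 [-5.62  6.14] 684
10.5 [-5.58  6.15] 839
11.0 [-5.56  6.16] 846
11.5 [-5.49  6.17] 903
```

View pics/w7c.png

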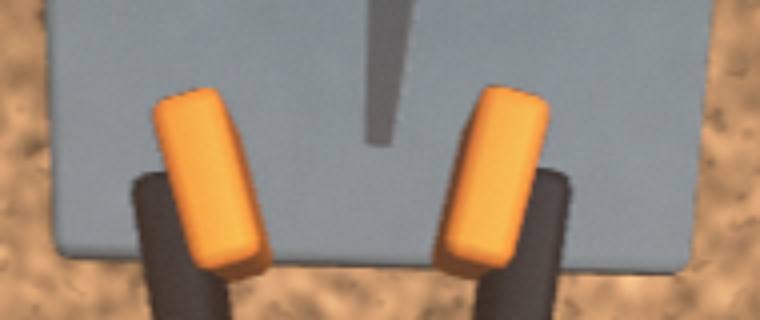

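Call:
servo_tool(plan=[{"tx": 0,"ty": 0.31,"tz": 0,"wx": 0,"wy": 0,"wz": 0,"grip": 1},{"tx": 0,"ty": 0.31,"tz": 0,"wx": 0,"wy": 0,"wz": 0,"grip": 1},{"tx": 0.5,"ty": 0.31,"tz": 0,"wx": 0,"wy": 0,"wz": 0,"grip": 1},{"tx": 1.0,"ty": 0.31,"tz": 0,"wx": 0,"wy": 0,"wz": 0,"grip": 1},{"tx": 1.5,"ty": 0.31,"tz": 0,"wx": 0,"wy": 0,"wz": 0,"grip": 1},{"tx": 2,"ty": 0.31,"tz": 0,"wx": 0,"wy": 0,"wz": 0,"grip": 1},{"tx": 2.4,"ty": 0.31,"tz": 0,"wx": 0,"wy": 0,"wz": 0,"grip": 1},{"tx": 2.4,"ty": 0.31,"tz": 0,"wx": 0,"wy": 0,"wz": 0,"grip": 1}])

```text
clock: 11.25
ee_pos: [0.5575, 0.0395, 0.1299]
tcp_rot: [-0.0, 0.608, 0.794, -0.0]
ft_force: [-0.5, -0.4, -0.8]
gripper_width: 0.0179
finger_force: 40.0
```

```bash
python3 look.py pics/w8.png; python3 jaw.py
python3 - <<'E'
from h import *
w=np.load("w.npz"); K=w["K"];d=w["d"]
C=(cloud("wrist",d,np.ones(d.shape,bool),(K,w["e"],R.from_matrix(w["A"]))))
t=(C-w["o"])@w["T"]*100
m=(abs(t[:,1])<.6)&(C[:,2]>.03)&(t[:,0]>6.5); q=t[m]; print("card pts",len(q),np.percentile(q,[1,10,50,90,99],axis=0).round(2))
cv2.imwrite('pics/w8c.png',cv2.resize(w["p"][0:140,230:420],None,fx=4,fy=4))
E
```

```text
t 11.25 tcp [0.5575 0.0395 0.1299] tool axes
 [[-0.261  0.965 -0.   ]
 [ 0.965  0.261  0.   ]
 [ 0.    -0.    -1.   ]] [-0.04  0.22 -0.29  1.05  0.    1.26] eye [0.539 0.11  0.283]
clamp [0.5469 0.0931 0.1556] tool cm [ 5.45  0.38 -2.57] 0.56
jaw_a [0.5564 0.0949 0.156 ] tool cm [ 5.37  1.34 -2.61] 0.82
jaw_a [0.5432 0.0958 0.1606] tool cm [ 5.81  0.09 -3.07] 0.69
grip_a [0.5507 0.0892 0.1585] tool cm [ 4.97  0.64 -2.86] 0.95
grip_a [0.5476 0.0955 0.1554] tool cm [ 5.66  0.51 -2.55] 0.8
grip_a [0.5325 0.1348 0.0106] tool cm [ 9.85  0.08 11.93] 0.2
[269  22  26  45 714] min [ 8.09 -1.58 -2.95] max [ 9.34 -0.89 -2.7 ] mean [ 8.72 -1.25 -2.82]
[342  22  25  44 614] min [ 8.1   0.84 -2.95] max [ 9.37  1.52 -2.69] mean [ 8.72  1.16 -2.81]
edge tool [ 7.6  -0.04 -1.51]
edge tool [ 8.08 -0.27 -1.51]
card pts 1708 [[ 7.57 -0.26 -7.59]
 [ 7.66 -0.21 -7.51]
 [ 8.3  -0.03 -7.41]
 [ 8.88  0.15 -7.21]
 [ 9.01  0.21 -1.64]]
```

View pics/w8c.png

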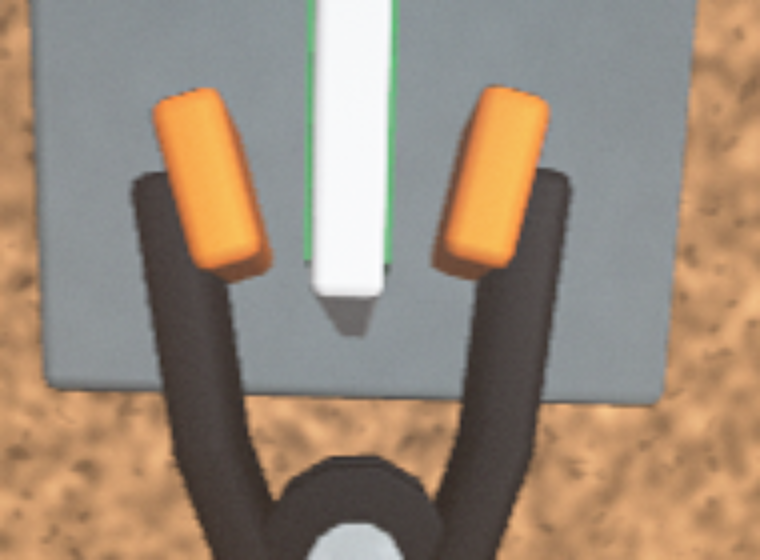

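```bash
python3 -c "
from cell import env
print(env.sign_off())"
```

```text
the job is handed in; nothing more can be done
None
```

The job is handed in at 11 s on the robot's clock. The clamp is held squeezed wide open, with the card's free edge about 18 mm inside the mouth and a clear gap to the jaw on each side. I saw no contact with the stand or the other things. The first close passed above the handles without touching the clamp, and on the second the fingertips pressed the bench with about 12 N.

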